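# Park the grinding jars by size

### The arm

A 6-joint arm with a two-finger parallel gripper is mounted at the origin on the work surface. World frame = base frame: x ahead of the robot, y to its left, z up, the work surface at z = 0. Lengths are in m, angles in rad, forces in N, time in s.
With the tool pointing down it reaches from about 0.375 to 0.975 m from the base axis. Payload 3.8 kg.
Tool frame: the origin (TCP) lies midway between the tips of the shut fingers; the grasp point (between the pads) lies 19 mm behind it; z points along the fingers, y is the direction in which the jaws open and shut (so a half turn about z gives the same grasp; the last joint's range is limited). The gripper opens to 85 mm and grips with 20 to 120 N. Pads are 22 mm wide; open, the fingers measure 114 mm over their backs; the gripper's body (76 mm by 85 mm) begins 54 mm behind the grasp point. The pads swing forward as they close: fully open they stand 13 mm farther back than shut.
Start: joints at [-1.192, 0.264, 1.604, -0, 1.274, -0.037], TCP at [0.273, -0.617, 0.198] pointing down, gripper open.
Joint ranges: [-2.63, 2.63], [-0.94, 2.18], [0.31, 2.57], [-1.31, 4.45], [0, 2.66], [-2.55, 2.55]. Speed limits (rad/s): [2.57, 2.57, 3.14, 3.14, 3.14, 3.14].

### API

Orientations are given as a rotation vector (axis times angle).
In Python, from workcell import bot gives the robot as it stands.
- The arm moves only by the tool drive_tool, never from a script. Its argument "deltas" is a list of rows, each an object with "hand": the opening, from 0 (shut) to 1 (fully open); "offset": the shift along the world's x, y, z in cm, a list of three; "angular": the turn, a rotation vector about the world's x, y, z in degrees, a list of three. A call has 1 to 8 rows; each row is the pose to reach, as a shift and turn from the pose commanded when the call began; what a row does not reach only later rows make up. A row lasts 1/8 s, in which the tool goes at most 62.5 mm and 10.7 degrees, less where a joint would pass 70% of its speed; a pose out of reach is approached as far as the arm can. A call with a gripper value outside its range is refused whole. The fingers move at their own pace and stop on an object; "force" is the grip in N (left out, the last holds). Time passes only in rows, so rows that repeat a pose let the fingers close. It gives the time, the measured TCP pose, the force and the opening at its end, in the units of the state.
- bot.read_state(): the state, without advancing time (a new reading comes with each control period).
- bot.read_camera(name): name is "side" or "top" or "wrist"; returns a dict with "frame" (480x640x3 uint8, blue, green, red), "mtx" (3x3 intrinsics, pixels), "R" (3x3) and "t" (3): a world point X has camera coordinates R X + t. Camera axes: x right, y down, z forward; pixel columns grow to the right and rows downward; lengths in m; the calibration is good to about 2 mm. A picture is of the moment at which its call begins. There is no depth.
- bot.finish_job(): hands the job in, once; it reports no verdict.
The state is a dict: "time": time; "q": joint angles; "joint_vel": joint speeds; "joint_torque": joint torques, N m; "tool_pos": TCP position; "tcp_rot": TCP orientation; "wrist_force": force on the tool from outside, world axes, zero at the start; "torque": the same for the moment, N m; "width": opening from 0.0 (shut) to 1.0 (fully open).
Only numpy, scipy, OpenCV 4.12 (cv2) and the standard library are available. Lean on these libraries where they do the work, as an engineer would, in place of code of your own. Each camera call takes 0.05 s, during which the arm holds its last target. There are 200 camera calls.

### The job

Park the four steel grinding jars on the grey tray in order of size, one standing upright in the middle of each round black mark, with the largest beside the black star knob and the smallest at the far end from it. Never tip a jar over, and leave all four released and standing still.

Things in the scene. Friction and masses are not known exactly. Their poses are not given: they have to be found in the camera images.
- jar_1_mid (a point): the smallest grinding jar: a plain closed stainless-steel cylinder 34 mm in diameter and 46 mm high (lid flush with the body), loose, standing upright on the table, about 0.18 kg. This point is its centre, half-way up (23 mm above its underside); z is its axis
- jar_2_mid (a point): the second smallest grinding jar: a plain closed stainless-steel cylinder 42 mm in diameter and 56 mm high (lid flush with the body), loose, standing upright on the table, about 0.27 kg. This point is its centre, half-way up (28 mm above its underside); z is its axis
- jar_3_mid (a point): the second largest grinding jar: a plain closed stainless-steel cylinder 50 mm in diameter and 66 mm high (lid flush with the body), loose, standing upright on the table, about 0.38 kg. This point is its centre, half-way up (33 mm above its underside); z is its axis
- jar_4_mid (a point): the largest grinding jar: a plain closed stainless-steel cylinder 58 mm in diameter and 76 mm high (lid flush with the body), loose, standing upright on the table, about 0.52 kg. This point is its centre, half-way up (38 mm above its underside); z is its axis
- mark_1: a round black rubber parking mark, 66 mm in diameter and 2 mm thick, fixed on the flat light-grey tray (100 x 460 mm, 8 mm thick) that lies on the table. Number 1 of four alike marks in a straight row, 85 mm apart, numbered from one end of the tray (number 1 is an end mark, number 4 the other). Origin: centre of its underside, on the tray's top; its upper face, where a jar stands, is 2 mm higher (10 mm above the table); y runs along the row, z up
- mark_2: a round black rubber parking mark, 66 mm in diameter and 2 mm thick, fixed on the flat light-grey tray (100 x 460 mm, 8 mm thick) that lies on the table. Number 2 of four alike marks in a straight row, 85 mm apart, numbered from one end of the tray (number 1 is an end mark, number 4 the other). Origin: centre of its underside, on the tray's top; its upper face, where a jar stands, is 2 mm higher (10 mm above the table); y runs along the row, z up
- mark_3: a round black rubber parking mark, 66 mm in diameter and 2 mm thick, fixed on the flat light-grey tray (100 x 460 mm, 8 mm thick) that lies on the table. Number 3 of four alike marks in a straight row, 85 mm apart, numbered from one end of the tray (number 1 is an end mark, number 4 the other). Origin: centre of its underside, on the tray's top; its upper face, where a jar stands, is 2 mm higher (10 mm above the table); y runs along the row, z up
- mark_4: a round black rubber parking mark, 66 mm in diameter and 2 mm thick, fixed on the flat light-grey tray (100 x 460 mm, 8 mm thick) that lies on the table. Number 4 of four alike marks in a straight row, 85 mm apart, numbered from one end of the tray (number 1 is an end mark, number 4 the other). Origin: centre of its underside, on the tray's top; its upper face, where a jar stands, is 2 mm higher (10 mm above the table); y runs along the row, z up
- knob: black star knob on a short steel stem, 44 mm across and 38 mm high, fixed on the tray at one end of the row, 72 mm beyond the end mark (mark 1 or mark 4: it changes from start to start). The tray's other end has only a low steel bolt head, 18 mm across and 6 mm high. Origin: centre of its underside, on the tray's top; z up
Mind the look-alikes: they are no part of the job. Leave any red or turquoise look-alike of the part that bears jar_1_mid alone.

How it is judged:
By the outcome, as a careful person would: the job done as asked, in the order asked, and still so for the second after the job is handed in, with the robot touching nothing.
It also fails if it takes over 109 s, if anything falls off the work surface, if the arm or the gripper's body presses on something with over 40 N, if the wrist force passes 120 N, or if a joint passes its speed limit or range.

## Working session

There is one attempt and no reset: what is moved stays moved. The work goes in short steps, Python scripts to look and compute and a tool call to move; the robot and the scene stay as the last step left them, time stands still between calls to the robot, and variables do not carry over. Pictures are saved under pics/ and viewed, about 12 in all and at most 16, crops included, and the job is handed in when it is done.

Besides the shell and the picture viewer there is one more tool, called as name(argument=value, ...), one argument or row to a line, values as JSON. drive_tool: Moves the arm, as the interface text tells. Its arguments: {"type":"object","properties":{"deltas":{"type":"array"},"force":{"type":"number"}},"required":["deltas"]}

```bash
mkdir -p pics
python3 - <<'E'
from workcell import bot
import cv2,numpy as np
s=bot.read_state();print(s)
for n in("top","side"):
    c=bot.read_camera(n);cv2.imwrite(f"pics/{n}0.png",c["frame"]);print(n,c["mtx"],c["R"],c["t"])
E
```

```text
{'time': 0.0, 'q': array([-1.19190109e+00,  2.64788525e-01,  1.60541005e+00,  3.30690542e-05,
        1.27370034e+00, -3.69030160e-02]), 'joint_vel': array([ 1.18966505e-03, -5.22007531e-04, -1.23215683e-03,  1.14453087e-03,
       -1.22936559e-04, -7.94363783e-07]), 'joint_torque': array([ 1.14074286e-03, -5.15108871e+01, -3.67315793e+01,  2.53407006e-04,
        1.28214707e-02, -2.31199192e-05]), 'tool_pos': array([ 0.2723476 , -0.61671397,  0.19651882]), 'tcp_rot': array([-3.07171795e+00, -6.47954435e-01,  5.67109201e-04]), 'wrist_force': array([-0.16739397, -0.0997281 ,  0.31907291]), 'torque': array([-0.0485455 ,  0.02888808,  0.01380462]), 'width': 1.0035452752561638}
top [[465.76003066   0.         319.51200312]
 [  0.         465.76003066 231.60300394]
 [  0.           0.           1.        ]] [[-0.02342119 -0.99956307 -0.01803104]
 [-0.98083744  0.02646434 -0.19302214]
 [ 0.19341498  0.01316471 -0.98102871]] [0.04086182 0.54065016 0.98106242]
side [[493.84489577   0.         319.23154581]
 [  0.         493.84489577 232.02269101]
 [  0.           0.           1.        ]] [[-0.95639052 -0.29167208  0.01563854]
 [-0.24024331  0.75504581 -0.61007292]
 [ 0.16613343 -0.58722502 -0.79219093]] [0.50984252 0.14307603 0.99641935]
```

View pics/top0.png

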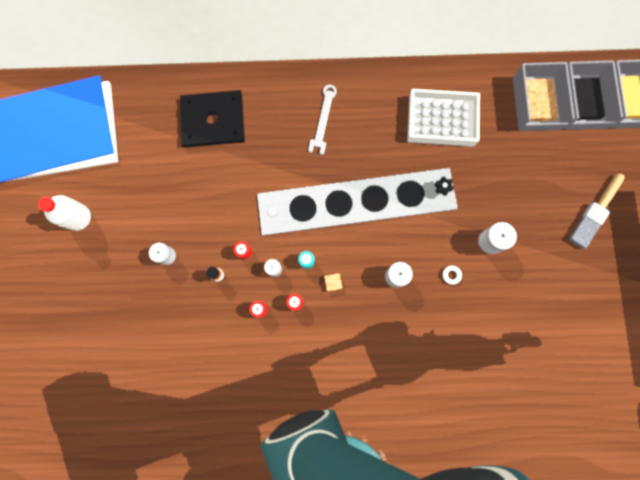

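View pics/side0.png

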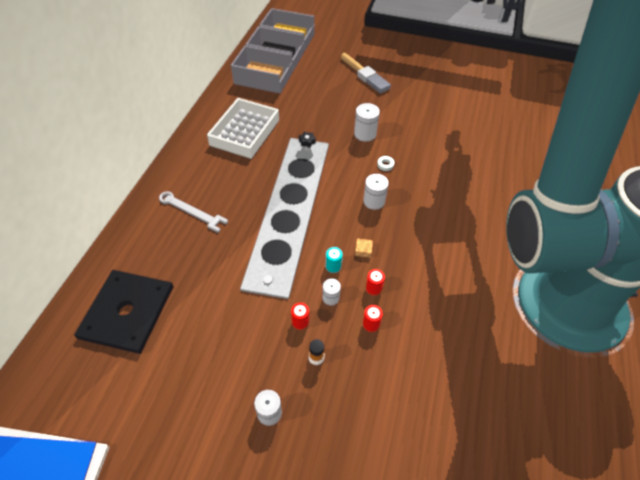

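The top view shows these candidates for jar 1:
- a plain steel one at (273,268)
- red look-alikes at (242,250), (258,310) and (294,302)
- a turquoise one at (306,260)
- a dark-capped vial at (215,273)
- a white ring at (452,275)

The other jars are jar 2 at (160,252), jar 3 at (400,272) and jar 4 at (498,238). The white bottle at (70,212) isn't a jar. The knob is at (444,185), beside the mark at (411,193). I'll take jar 1 as the steel one at (273,268) and check it close up.

```bash
cat > h.py <<'E'
import cv2,numpy as np
from workcell import bot
def ray(c,p,z):
    d=c["R"].T@np.linalg.inv(c["mtx"])@[p[0],p[1],1.]; o=-c["R"].T@c["t"]
    return o+d*(z-o[2])/d[2]
def proj(c,X):
    v=c["mtx"]@(c["R"]@np.array(X)+c["t"]); return v[:2]/v[2]
def blobs(m,amin,amax):
    n,l,st,ce=cv2.connectedComponentsWithStats(m.astype(np.uint8))
    out=[]
    for i in range(1,n):
        if amin<st[i,4]<amax:
            k=cv2.findContours((l==i).astype(np.uint8),0,1)[0][0]; h=cv2.convexHull(k)
            M=cv2.moments(h)
            if M["m00"]>0: out.append((np.array([M["m10"],M["m01"]])/M["m00"],st[i,4],M["m00"],cv2.minAreaRect(h)))
    return out
E
python3 - <<'E'
from h import *
for n in("top","side"):
    c=bot.read_camera(n);f=c["frame"];hsv=cv2.cvtColor(f,cv2.COLOR_BGR2HSV)
    print(n)
    for p,a,ha,r in blobs((hsv[...,1]<70)&(hsv[...,2]>85),120,3000):
        if p[1]<150 and n=="top":continue
        print("bright",p.round(1),a,[ray(c,p,z)[:2].round(4) for z in(.023,.028,.033,.038)])
    for p,a,ha,r in blobs((hsv[...,2]<50),200,2500):
        print("dark",p.round(1),a,ray(c,p,.01)[:2].round(4),np.round(r[1],1))
c=bot.read_camera("top")
a=cv2.resize(c["frame"][220:330,140:330],None,fx=4,fy=4,interpolation=2);cv2.imwrite("pics/crop1.png",a)
E
```

```text
top
bright [592.4 219.7] 1002 [array([ 0.5583, -0.5932]), array([ 0.5573, -0.5903]), array([ 0.5562, -0.5874]), array([ 0.5552, -0.5844])]
bright [ 67.2 212.9] 1105 [array([0.6075, 0.6137]), array([0.6063, 0.6108]), array([0.605 , 0.6079]), array([0.6037, 0.6051])]
bright [497.4 237.7] 922 [array([ 0.5226, -0.3747]), array([ 0.5217, -0.3728]), array([ 0.5208, -0.371 ]), array([ 0.52  , -0.3691])]
bright [161.5 253.4] 473 [array([0.5064, 0.3888]), array([0.5056, 0.387 ]), array([0.5048, 0.3852]), array([0.5041, 0.3834])]
bright [272.5 267.5] 256 [array([0.4679, 0.1357]), array([0.4672, 0.1351]), array([0.4666, 0.1345]), array([0.466 , 0.1339])]
bright [398.5 274.5] 558 [array([ 0.4448, -0.1469]), array([ 0.4444, -0.1462]), array([ 0.4439, -0.1454]), array([ 0.4434, -0.1446])]
bright [451.6 274.7] 264 [array([ 0.4415, -0.2652]), array([ 0.441 , -0.2638]), array([ 0.4405, -0.2625]), array([ 0.4401, -0.2612])]
bright [302.3 442.4] 860 [array([0.0973, 0.0743]), array([0.0985, 0.074 ]), array([0.0996, 0.0737]), array([0.1008, 0.0734])]
bright [501.5 472.2] 317 [array([ 0.0319, -0.3357]), a
[... 1515 characters left out ...]
.0398]), array([ 0.0947, -0.0358]), array([ 0.0963, -0.0318])]
bright [613.4 278.4] 436 [array([-0.0724, -0.0689]), array([-0.0699, -0.0648]), array([-0.0674, -0.0606]), array([-0.0648, -0.0565])]
bright [331.1 291.1] 423 [array([0.4683, 0.1331]), array([0.4677, 0.136 ]), array([0.467 , 0.1389]), array([0.4664, 0.1419])]
bright [267.8 407. ] 796 [array([0.5077, 0.3835]), array([0.5069, 0.3849]), array([0.506 , 0.3863]), array([0.5051, 0.3878])]
bright [ 31.1 434.4] 428 [array([0.8597, 0.5393]), array([0.8567, 0.5398]), array([0.8538, 0.5403]), array([0.8508, 0.5408])]
bright [ 96.6 460.7] 487 [array([0.7365, 0.5429]), array([0.7342, 0.5434]), array([0.732 , 0.5439]), array([0.7297, 0.5444])]
```

View pics/crop1.png

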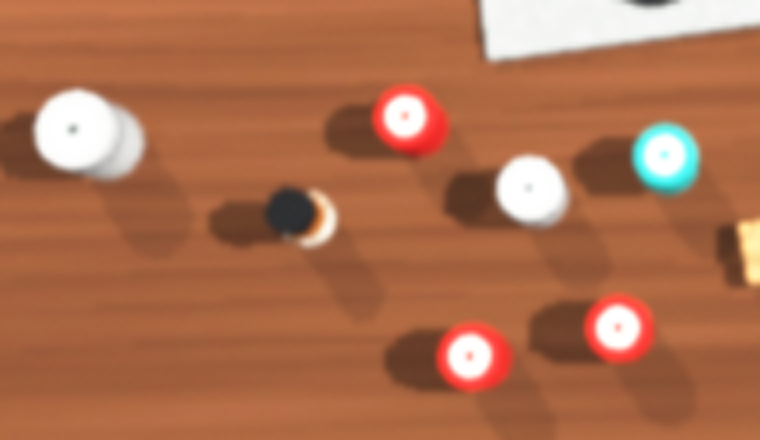

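Run:
```python
from h import *
for n in("top","side"):
    c=bot.read_camera(n);f=c["frame"];g=f.max(2)
    g=cv2.resize(g,None,fx=4,fy=4,interpolation=cv2.INTER_LINEAR)
    P=[]
    for p,a,ha,r in blobs(g<85,4000,16000):
        p=(p+.5)/4-.5;X=ray(c,p,.010)
        if .55<X[0]<.7 and abs(X[1])<.3: P.append(X[:2]);print(n,p.round(1),a/16,X[:2].round(4))
```

```text
top [410.2 193.3] 512.3125 [ 0.6359 -0.187 ]
top [374.3 198.1] 495.875 [ 0.6265 -0.1024]
top [338.4 203. ] 487.25 [ 0.617 -0.018]
top [302.4 207.9] 487.8125 [0.6076 0.0665]
side [300.7 167.6] 347.5 [ 0.6374 -0.1865]
side [292.9 193.4] 378.25 [ 0.6282 -0.1008]
side [284.9 221.3] 437.1875 [ 0.6184 -0.0164]
side [275.8 251.8] 513.1875 [0.6091 0.0681]
```

drive_tool(
  deltas=[
    {"hand": 1,"offset": [24.8,24.7,0],"angular": [0,0,10]},
    {"hand": 1,"offset": [24.8,24.7,0],"angular": [0,0,20]},
    {"hand": 1,"offset": [24.8,24.7,0],"angular": [0,0,30]},
    {"hand": 1,"offset": [24.8,24.7,0],"angular": [0,0,40]},
    {"hand": 1,"offset": [24.8,24.7,0],"angular": [0,0,50]},
    {"hand": 1,"offset": [24.8,24.7,0],"angular": [0,0,60]},
    {"hand": 1,"offset": [24.8,24.7,0],"angular": [0,0,70]},
    {"hand": 1,"offset": [24.8,24.7,0],"angular": [0,0,72]},
  ],
)

```text
time: 1.35
tool_pos: [0.521, -0.3699, 0.1979]
tcp_rot: [-2.104, -2.333, 0.0]
wrist_force: [0.4, -0.7, -0.5]
width: 1.002
```

Run:
```python
from h import *
c=bot.read_camera("wrist");cv2.imwrite("pics/w1.png",c["frame"])
print((-c["R"].T@c["t"]).round(3),c["R"].round(2)); print(proj(c,[.52,-.3694,.076]))
```

```text
[ 0.514 -0.3    0.373] [[ 0.99  0.1  -0.  ]
 [ 0.1  -0.96  0.27]
 [ 0.03 -0.27 -0.96]]
[320.92632965 223.77574921]
```

View pics/w1.png

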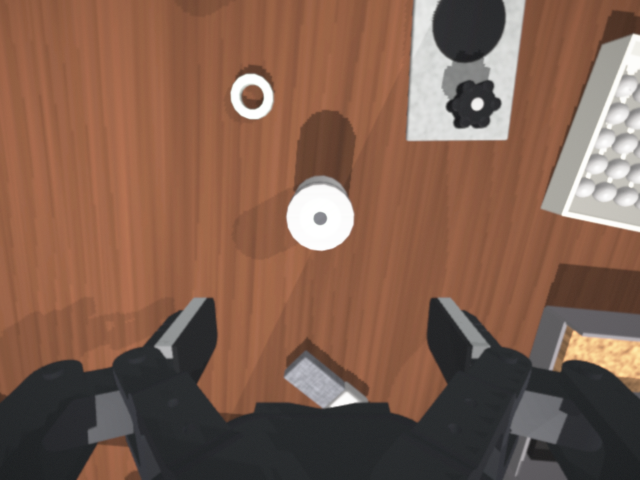

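Wrist view: jar 4's lid dot is at (320,217) between the open fingers, with the ring at (252,96) and the knob at (477,104). The dot is about 7 px from where I predicted it, so I'll recheck the position using the lid dots.

```bash
cat >> h.py <<'E'
H={1:.046,2:.056,3:.066,4:.076}
def dot(c,X,r=8):
    """centre pixel of the dark lid dot near the projection of X"""
    f=cv2.resize(c["frame"].min(2),None,fx=4,fy=4,interpolation=cv2.INTER_CUBIC).astype(float)
    u,v=((proj(c,X)+.5)*4).astype(int);r*=4
    w=f[v-r:v+r,u-r:u+r]; m=(w<(w.min()+np.median(w))/2)
    l,lab,st,ce=cv2.connectedComponentsWithStats(m.astype(np.uint8))
    k=lab[np.unravel_index(w.argmin(),w.shape)]
    return (ce[k]+[u-r,v-r]+.5)/4-.5, st[k,4]/16
E
python3 - <<'E'
from h import *
J={1:(.4681,.1345),2:(.506,.386),3:(.444,-.1458),4:(.520,-.3694)}
for n in("top","side"):
    c=bot.read_camera(n)
    for j in J:
        try:
            p,a=dot(c,[*J[j],H[j]],5 if n=="top" else 6);print(n,j,p.round(1),round(a,1),ray(c,p,H[j])[:2].round(4), proj(c,[*J[j],H[j]]).round(1))
        except Exception as e: print(n,j,e)
c=bot.read_camera("wrist");p,a=dot(c,[.52,-.3694,.076],15);print(p,a,ray(c,p,.076))
for M in [(.6366,-.1868)]: print(proj(c,[*M,.01]))
f=c["frame"].max(2)
for p,a,ha,r in blobs(f<60,500,9000):
    if p[1]<300: print(p.round(1),a,ray(c,p,.01).round(4),r[1])
E
```

```text
top 1 [266.9 261.3] 0.2 [0.4791 0.1452] [271.8 266.1]
top 2 [157.7 251.8] 3.7 [0.505  0.3856] [157.6 251.4]
top 3 [400.1 273.3] 5.8 [ 0.4431 -0.1438] [401.  272.8]
top 4 [502.6 235.1] 8.2 [ 0.5187 -0.3666] [503.8 234.5]
side 1 [336.8 279.9] 0.7 [0.4617 0.1186] [331.4 285.6]
side 2 [266.9 401.8] 13.6 [0.5062 0.3855] [266.9 402.1]
side 3 [372.4 177.5] 18.4 [ 0.456  -0.1533] [376.9 181. ]
side 4 [372.6 103.8] 1.0 [ 0.5133 -0.3961] [367.6 109.7]
[320.87774098 216.81515532] 136.8125 [ 0.51859281 -0.36433254  0.076     ]
[470.36893181  22.42951843]
[468.9  26.6] 3547 [ 0.636  -0.1902  0.01  ] (60.0, 70.0)
[474.2 102.1] 1549 [ 0.6546 -0.2527  0.01  ] (46.0, 52.0)
```

drive_tool(
  deltas=[
    {"hand": 1,"offset": [-0.2,0.4,-2],"angular": [0,0,0]},
    {"hand": 1,"offset": [-0.2,0.4,-6],"angular": [0,0,0]},
    {"hand": 1,"offset": [-0.2,0.4,-10],"angular": [0,0,0]},
    {"hand": 1,"offset": [-0.2,0.4,-14],"angular": [0,0,0]},
    {"hand": 1,"offset": [-0.2,0.4,-16.5],"angular": [0,0,0]},
    {"hand": 1,"offset": [-0.2,0.4,-17.7],"angular": [0,0,0]},
    {"hand": 0.75,"offset": [-0.2,0.4,-17.7],"angular": [0,0,0]},
    {"hand": 0.75,"offset": [-0.2,0.4,-17.7],"angular": [0,0,0]},
  ],
  force=60,
)

```text
time: 2.55
tool_pos: [0.5195, -0.3672, 0.0221]
tcp_rot: [2.105, 2.329, 0.0]
wrist_force: [0.9, 0.5, 0.2]
width: 0.752
```

drive_tool(
  deltas=[
    {"hand": 0.5,"offset": [0,0,0],"angular": [0,0,0]},
    {"hand": 0.4,"offset": [0,0,0],"angular": [0,0,0]},
    {"hand": 0.4,"offset": [0,0,0],"angular": [0,0,0]},
    {"hand": 0.4,"offset": [0,0,0],"angular": [0,0,0]},
    {"hand": 0.4,"offset": [0,0,0],"angular": [0,0,0]},
  ],
)

```text
time: 3.18
tool_pos: [0.5198, -0.3677, 0.023]
tcp_rot: [2.103, 2.329, -0.0]
wrist_force: [-2.1, -0.5, 5.0]
width: 0.656
```

drive_tool(
  deltas=[
    {"hand": 0.4,"offset": [0,0,0.5],"angular": [0,0,0]},
    {"hand": 0.4,"offset": [0,0,2],"angular": [0,0,0]},
    {"hand": 0.4,"offset": [0,0,5],"angular": [0,0,0]},
    {"hand": 0.4,"offset": [0,0,8],"angular": [0,0,0]},
    {"hand": 0.4,"offset": [0,0,10],"angular": [0,0,0]},
    {"hand": 0.4,"offset": [0,0,11],"angular": [0,0,0]},
    {"hand": 0.4,"offset": [0,0,11],"angular": [0,0,0]},
  ],
)

```text
time: 4.05
tool_pos: [0.5188, -0.3666, 0.1313]
tcp_rot: [2.105, 2.331, 0.0]
wrist_force: [0.4, -0.6, -5.9]
width: 0.651
```

Run:
```python
from h import *
s=bot.read_state();print(s["tool_pos"],s["wrist_force"],s["width"])
c=bot.read_camera("wrist");cv2.imwrite("pics/w2.png",c["frame"])
X=s["tool_pos"]+[0,0,.053]
p,a=dot(c,X,20);print(p,a,proj(c,X),ray(c,p,X[2])-s["tool_pos"])
for p,a,ha,r in blobs(c["frame"].max(2)<60,500,9000):
    if p[1]<300: print(p.round(1),a,ray(c,p,.01).round(4),r[1])
```

```text
[ 0.51883699 -0.36658442  0.13129355] [ 0.42220843 -0.59344611 -5.88290412] 0.6514895581547123
[321.80768803 322.38236538] 702.1875 [322.66176285 329.69569262] [-0.00064405  0.00307295  0.053     ]
[503.8  20.4] 3356 [ 0.6362 -0.1994  0.01  ] (48.0, 88.0)
[513.8  99.7] 2736 [ 0.6571 -0.2521  0.01  ] (59.0, 69.0)
```

View pics/w2.png

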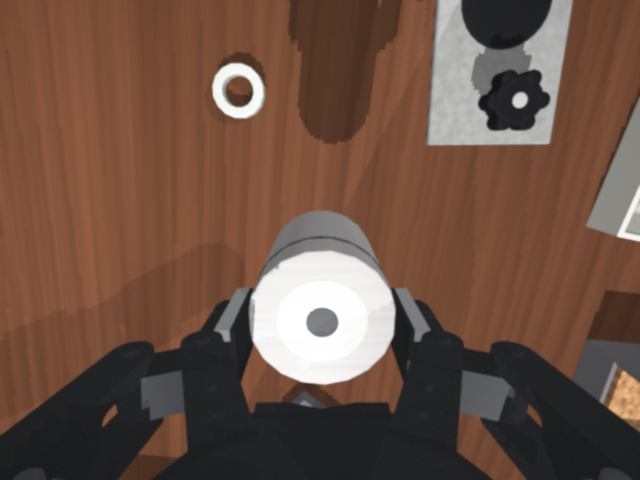

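drive_tool(
  deltas=[
    {"hand": 0.4,"offset": [0.8,1.2,0],"angular": [0,0,0]},
    {"hand": 0.4,"offset": [2.6,4,0],"angular": [0,0,0.5]},
    {"hand": 0.4,"offset": [5,7.5,0],"angular": [0,0,0.5]},
    {"hand": 0.4,"offset": [7.5,11.3,0],"angular": [0,0,0.5]},
    {"hand": 0.4,"offset": [9.8,14.8,0],"angular": [0,0,0.5]},
    {"hand": 0.4,"offset": [11.3,17,0],"angular": [0,0,0.5]},
    {"hand": 0.4,"offset": [11.8,17.8,0],"angular": [0,0,0.5]},
    {"hand": 0.4,"offset": [11.8,17.8,0],"angular": [0,0,0.5]},
  ],
)

```text
time: 5.1
tool_pos: [0.6362, -0.1876, 0.1299]
tcp_rot: [-2.093, -2.341, 0.002]
wrist_force: [-0.5, 0.0, -6.0]
width: 0.651
```

```bash
cat >> h.py <<'E'
def wmarks(c,v=True):
    g=cv2.resize(c["frame"].max(2),None,fx=2,fy=2);o=[]
    for p,a,ha,r in blobs(g<70,1200,40000):
        p=(p+.5)/2-.5
        b=cv2.boxPoints(r)/2
        if p[1]<330 and b.min()>2 and .8<r[1][0]/r[1][1]<1.25 and a>.9*ha:
            o.append(ray(c,p,.01)[:2]); v and print("mark",p.round(1),a/4,o[-1].round(4))
    return o
E
python3 - <<'E'
from h import *
s=bot.read_state();T=s["tool_pos"];print(T)
c=bot.read_camera("wrist");wmarks(c)
X=T+[0,0,.053];p,a=dot(c,X,20);print("wrist lid",p,ray(c,p,X[2]))
for n in("top","side"):
    c=bot.read_camera(n)
    p,a=dot(c,X,6);print(n,p,a,proj(c,X),ray(c,p,X[2])); wmarks(c)
E
```

```text
[ 0.63623508 -0.18760829  0.12985967]
mark [323.3 115.1] 5583.5 [ 0.6271 -0.0996]
mark [583.8 245.2] 699.25 [ 0.8627 -0.18  ]
wrist lid [321.80331192 322.39635578] [ 0.63573173 -0.18461292  0.18285967]
top [420.06170886 164.97626582] 4.9375 [425.66208943 169.15521894] [ 0.64522807 -0.17713022  0.18285967]
mark [211.1 118.7] 3073.0 [0.8378 0.2857]
mark [374.  197.7] 497.5 [ 0.6274 -0.1018]
mark [338.5 203. ] 507.75 [ 0.6171 -0.0182]
mark [302.5 207.4] 497.5 [0.6088 0.0663]
side [300.21195652 109.55615942] 8.625 [300.2319524  110.35245656] [ 0.63711938 -0.19014373  0.18285967]
mark [300.5 167.5] 301.0 [ 0.6381 -0.1867]
mark [274.6 251.5] 494.0 [0.6118 0.068 ]
```

drive_tool(
  deltas=[
    {"hand": 0.4,"offset": [0.05,0,-1],"angular": [0,0,0]},
    {"hand": 0.4,"offset": [0.05,0,-4],"angular": [0,0,0]},
    {"hand": 0.4,"offset": [0.05,0,-7],"angular": [0,0,0]},
    {"hand": 0.4,"offset": [0.05,0,-8.8],"angular": [0,0,0]},
    {"hand": 0.4,"offset": [0.05,0,-9.5],"angular": [0,0,0]},
    {"hand": 0.4,"offset": [0.05,0,-9.8],"angular": [0,0,0]},
    {"hand": 0.4,"offset": [0.05,0,-9.9],"angular": [0,0,0]},
    {"hand": 0.4,"offset": [0.05,0,-9.9],"angular": [0,0,0]},
  ],
)

```text
time: 6.25
tool_pos: [0.6382, -0.1888, 0.0331]
tcp_rot: [2.094, 2.339, 0.002]
wrist_force: [0.8, -0.3, -3.8]
width: 0.656
```

drive_tool(
  deltas=[
    {"hand": 0.4,"offset": [0,0,-0.1],"angular": [0,0,0]},
    {"hand": 0.4,"offset": [0,0,-0.1],"angular": [0,0,0]},
    {"hand": 0.7,"offset": [0,0,-0.1],"angular": [0,0,0]},
    {"hand": 0.8,"offset": [0,0,-0.1],"angular": [0,0,0]},
    {"hand": 1,"offset": [0,0,-0.1],"angular": [0,0,0]},
    {"hand": 1,"offset": [0,0,-0.1],"angular": [0,0,0]},
    {"hand": 1,"offset": [0,0,2],"angular": [0,0,0]},
    {"hand": 1,"offset": [0,0,6],"angular": [0,0,0]},
  ],
)

```text
time: 7.25
tool_pos: [0.6356, -0.188, 0.0914]
tcp_rot: [-2.093, -2.338, 0.002]
wrist_force: [0.7, 0.2, 0.4]
width: 1.002
```

drive_tool(
  deltas=[
    {"hand": 1,"offset": [0,0,6],"angular": [0,0,0]},
    {"hand": 1,"offset": [-4,1,10],"angular": [0,0,0]},
    {"hand": 1,"offset": [-9,2.5,10],"angular": [0,0,0]},
    {"hand": 1,"offset": [-14,3,10],"angular": [0,0,0]},
    {"hand": 1,"offset": [-19.2,4.2,10],"angular": [0,0,0]},
    {"hand": 1,"offset": [-19.2,4.2,10],"angular": [0,0,0]},
  ],
)

```text
time: 8.0
tool_pos: [0.4418, -0.1455, 0.1926]
tcp_rot: [-2.096, -2.34, 0.0]
wrist_force: [0.6, 0.5, 0.2]
width: 1.005
```

Run:
```python
from h import *
s=bot.read_state();T=s["tool_pos"];print(T)
c=bot.read_camera("wrist");cv2.imwrite("pics/w3.png",c["frame"]);wmarks(c)
X=[.444,-.144,.066];p,a=dot(c,X,20);print("wrist lid",p,a,ray(c,p,X[2]))
c=bot.read_camera("top")
X=[.6366,-.1868,.086];p,a=dot(c,X,6);print("jar4",p,a,proj(c,X),ray(c,p,X[2])); wmarks(c)
cv2.imwrite("pics/t3.png",cv2.resize(c["frame"][140:300,220:540],None,fx=2.4,fy=2.4))
```

```text
[ 0.44177667 -0.14552238  0.19255705]
mark [523.8  95.3] 3788.75 [ 0.6174 -0.0156]
mark [510.9 186.5] 3153.25 [ 0.6271 -0.1002]
wrist lid [305.89375 240.775  ] 5.0 [ 0.42933954 -0.16284546  0.066     ]
jar4 [421.48214286 188.49107143] 1.75 [416.16491207 183.39805163] [ 0.62473636 -0.19760781  0.086     ]
mark [211.1 118.7] 3088.25 [0.8379 0.2857]
mark [374.7 197.8] 495.25 [ 0.6271 -0.1033]
mark [338.4 203. ] 463.25 [ 0.6169 -0.0179]
mark [302.4 207.9] 464.5 [0.6077 0.0665]
```

View pics/w3.png

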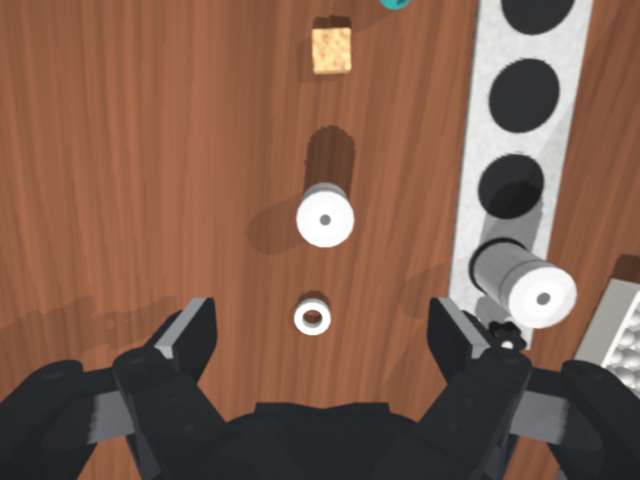

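Wrist view: jar 4 stands on the mark next to the knob, lid dot at (544,298). Jar 3's dot is at (325,220). I'll cast rays through both.

```bash
cat >> h.py <<'E'
def dp(c,u,v,z,r=10):
    f=cv2.resize(c["frame"].min(2),None,fx=4,fy=4,interpolation=cv2.INTER_CUBIC)
    U,V=int(u*4),int(v*4);r*=4;w=f[V-r:V+r,U-r:U+r].astype(float)
    m=(w<(w.min()+np.median(w))/2).astype(np.uint8);n,l,st,ce=cv2.connectedComponentsWithStats(m)
    k=1+st[1:,4].argmax();p=(ce[k]+[U-r,V-r]+.5)/4-.5
    X=ray(c,p,z);print("dot",p.round(1),st[k,4]/16,X[:2].round(4));return X
E
python3 - <<'E'
from h import *
c=bot.read_camera("wrist")
dp(c,544,298.5,.086);dp(c,325,220,.066)
d=np.array([.111,-.994])*.085
print("M4 from 3,2:",np.array([.6271,-.1002])+d,np.array([.6174,-.0156])+2*d)
E
```

```text
dot [537.8 294.9] 99.3125 [ 0.6384 -0.1854]
dot [319.3 216.8] 90.8125 [ 0.4433 -0.1418]
M4 from 3,2: [ 0.636535 -0.18469 ] [ 0.63627 -0.18458]
```

Run:
```python
from h import *
c=bot.read_camera("wrist");s=bot.read_state();print(s["tool_pos"])
wmarks(c);dp(c,538,295,.086);dp(c,319.3,217,.066)
```

```text
[ 0.4468128  -0.14701983  0.19335419]
mark [516.8  92.6] 3823.75 [ 0.6165 -0.0154]
mark [504.3 183.7] 3167.0 [ 0.6261 -0.0999]
dot [535.3 294.8] 131.3125 [ 0.6369 -0.1856]
dot [318.2 216.4] 93.875 [ 0.443  -0.1417]
```

drive_tool(
  deltas=[
    {"hand": 1,"offset": [-0.3,0.35,-2],"angular": [0,0,0]},
    {"hand": 1,"offset": [-0.3,0.35,-6],"angular": [0,0,0]},
    {"hand": 1,"offset": [-0.3,0.35,-10],"angular": [0,0,0]},
    {"hand": 1,"offset": [-0.3,0.35,-14],"angular": [0,0,0]},
    {"hand": 1,"offset": [-0.3,0.35,-16.5],"angular": [0,0,0]},
    {"hand": 0.8,"offset": [-0.3,0.35,-17.6],"angular": [0,0,0]},
    {"hand": 0.65,"offset": [-0.3,0.35,-17.6],"angular": [0,0,0]},
    {"hand": 0.65,"offset": [-0.3,0.35,-17.6],"angular": [0,0,0]},
  ],
)

```text
time: 9.2
tool_pos: [0.4437, -0.1435, 0.0171]
tcp_rot: [2.094, 2.339, 0.001]
wrist_force: [0.4, -0.4, 0.5]
width: 0.651
```

drive_tool(
  deltas=[
    {"hand": 0.4,"offset": [0,0,0],"angular": [0,0,0]},
    {"hand": 0.3,"offset": [0,0,0],"angular": [0,0,0]},
    {"hand": 0.3,"offset": [0,0,0],"angular": [0,0,0]},
    {"hand": 0.3,"offset": [0,0,0],"angular": [0,0,0]},
    {"hand": 0.3,"offset": [0,0,1],"angular": [0,0,0]},
    {"hand": 0.3,"offset": [0,0,4],"angular": [0,0,0]},
    {"hand": 0.3,"offset": [0,0,8],"angular": [0,0,0]},
    {"hand": 0.3,"offset": [0,0,11],"angular": [0,0,0]},
  ],
)

```text
time: 10.2
tool_pos: [0.442, -0.1429, 0.1275]
tcp_rot: [2.095, 2.34, 0.0]
wrist_force: [0.2, 0.0, -3.6]
width: 0.56
```

drive_tool(
  deltas=[
    {"hand": 0.3,"offset": [1.2,0.3,0],"angular": [0,0,0]},
    {"hand": 0.3,"offset": [4,1,0],"angular": [0,0,0]},
    {"hand": 0.3,"offset": [7.6,1.8,0],"angular": [0,0,0]},
    {"hand": 0.3,"offset": [11.5,2.7,0],"angular": [0,0,0]},
    {"hand": 0.3,"offset": [15,3.5,0],"angular": [0,0,0]},
    {"hand": 0.3,"offset": [17.5,4,0],"angular": [0,0,0]},
    {"hand": 0.3,"offset": [18.3,4.2,0],"angular": [0,0,0]},
    {"hand": 0.3,"offset": [18.3,4.2,0],"angular": [0,0,0]},
  ],
)

```text
time: 11.2
tool_pos: [0.6242, -0.1005, 0.1239]
tcp_rot: [-2.093, -2.339, 0.003]
wrist_force: [1.0, -0.9, -3.9]
width: 0.556
```

drive_tool(
  deltas=[
    {"hand": 0.3,"offset": [0,0,0],"angular": [0,0,0]},
    {"hand": 0.3,"offset": [0,0,0],"angular": [0,0,0]},
  ],
)

```text
time: 11.45
tool_pos: [0.6242, -0.1012, 0.1258]
tcp_rot: [-2.096, -2.34, 0.001]
wrist_force: [0.2, 0.8, -4.3]
width: 0.558
```

Run:
```python
from h import *
s=bot.read_state();T=s["tool_pos"];print(T)
c=bot.read_camera("wrist");cv2.imwrite("pics/w4.png",c["frame"]);wmarks(c)
print(proj(c,T+[0,0,.049]))
dp(c,321,325,T[2]+.049,25)
```

```text
[ 0.62423895 -0.10120639  0.12576432]
mark [325.9 117.2] 5585.0 [ 0.6176 -0.0148]
[322.43145954 324.41291769]
dot [321.9 318.6] 490.4375 [ 0.6238 -0.0987]
```

View pics/w4.png

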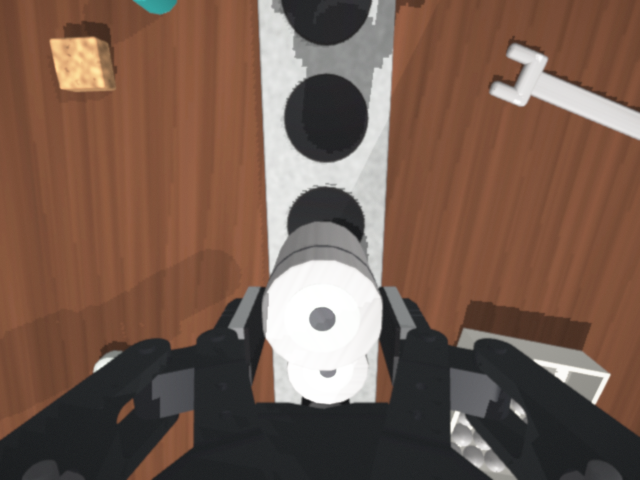

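Wrist view: jar 3 is held upright, dot (322,319), over mark 3. Mark 2 is at (326,117), and jar 4 sits behind the held jar. It needs 3 mm more in x.

drive_tool(
  deltas=[
    {"hand": 0.3,"offset": [0.3,-0.05,-1],"angular": [0,0,0]},
    {"hand": 0.3,"offset": [0.3,-0.05,-4],"angular": [0,0,0]},
    {"hand": 0.3,"offset": [0.3,-0.05,-7],"angular": [0,0,0]},
    {"hand": 0.3,"offset": [0.3,-0.05,-8.8],"angular": [0,0,0]},
    {"hand": 0.3,"offset": [0.3,-0.05,-9.5],"angular": [0,0,0]},
    {"hand": 0.3,"offset": [0.3,-0.05,-9.8],"angular": [0,0,0]},
    {"hand": 0.3,"offset": [0.3,-0.05,-9.9],"angular": [0,0,0]},
    {"hand": 0.3,"offset": [0.3,-0.05,-9.9],"angular": [0,0,0]},
  ],
)

```text
time: 12.5
tool_pos: [0.6291, -0.1017, 0.028]
tcp_rot: [2.094, 2.339, 0.002]
wrist_force: [-0.5, -0.4, -4.6]
width: 0.563
```

drive_tool(
  deltas=[
    {"hand": 0.3,"offset": [0,0,-0.1],"angular": [0,0,0]},
    {"hand": 0.3,"offset": [0,0,-0.1],"angular": [0,0,0]},
    {"hand": 0.6,"offset": [0,0,-0.1],"angular": [0,0,0]},
    {"hand": 0.75,"offset": [0,0,-0.1],"angular": [0,0,0]},
    {"hand": 1,"offset": [0,0,-0.1],"angular": [0,0,0]},
    {"hand": 1,"offset": [0,0,-0.1],"angular": [0,0,0]},
    {"hand": 1,"offset": [0,0,2],"angular": [0,0,0]},
    {"hand": 1,"offset": [0,0,6],"angular": [0,0,0]},
  ],
)

```text
time: 13.5
tool_pos: [0.6266, -0.1012, 0.0865]
tcp_rot: [-2.093, -2.338, 0.003]
wrist_force: [0.9, -0.2, 0.4]
width: 1.0
```

drive_tool(
  deltas=[
    {"hand": 1,"offset": [0,0,5],"angular": [0,0,0]},
    {"hand": 1,"offset": [-1.5,5,10.5],"angular": [0,0,0]},
    {"hand": 1,"offset": [-3,11,10.5],"angular": [0,0,0]},
    {"hand": 1,"offset": [-4.5,17,10.5],"angular": [0,0,0]},
    {"hand": 1,"offset": [-6,23,10.5],"angular": [0,0,0]},
    {"hand": 1,"offset": [-7.5,29,10.5],"angular": [0,0,0]},
    {"hand": 1,"offset": [-9,35,10.5],"angular": [0,0,0]},
    {"hand": 1,"offset": [-10.5,41,10.5],"angular": [0,0,0]},
  ],
)

```text
time: 14.5
tool_pos: [0.5243, 0.305, 0.1941]
tcp_rot: [2.095, 2.34, 0.004]
wrist_force: [1.1, 0.1, 0.1]
width: 0.998
```

drive_tool(
  deltas=[
    {"hand": 1,"offset": [-1,5,0],"angular": [0,0,0]},
    {"hand": 1,"offset": [-1.5,7.4,0],"angular": [0,0,0]},
    {"hand": 1,"offset": [-1.5,7.4,0],"angular": [0,0,0]},
    {"hand": 1,"offset": [-1.5,7.4,0],"angular": [0,0,0]},
    {"hand": 1,"offset": [-1.5,7.4,0],"angular": [0,0,0]},
  ],
)

```text
time: 15.12
tool_pos: [0.5102, 0.3753, 0.1921]
tcp_rot: [2.098, 2.338, -0.0]
wrist_force: [-0.7, -0.4, 0.0]
width: 0.997
```

Run:
```python
from h import *
s=bot.read_state();T=s["tool_pos"];print(T,s["q"].round(2))
c=bot.read_camera("wrist");cv2.imwrite("pics/w5.png",c["frame"])
p=proj(c,[.505,.3865,.056]);print(p);dp(c,*p,.056,11)
c=bot.read_camera("top");cv2.imwrite("pics/t5.png",cv2.resize(c["frame"][150:300,230:480],None,fx=3,fy=3))
for a,m in((.086,(.6366,-.1868)),(.076,(.6273,-.1016))):
    p=proj(c,[*m,a]);print(p);dp(c,*p,a,4)
```

```text
[0.51016049 0.37527539 0.19205875] [ 0.6   0.19  1.7  -0.    1.25  0.49]
[317.64014265 207.82834815]
dot [317.7 206.7] 60.5 [0.505  0.3875]
[416.16491207 183.39805163]
dot [416.7 183. ] 10.625 [ 0.6375 -0.1879]
[376.84402452 189.86473652]
dot [377.  189.3] 6.25 [ 0.6286 -0.102 ]
```

View pics/w5.png

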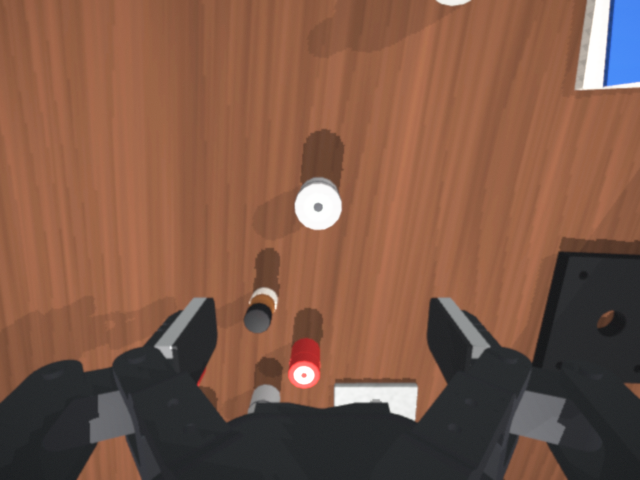

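View pics/t5.png

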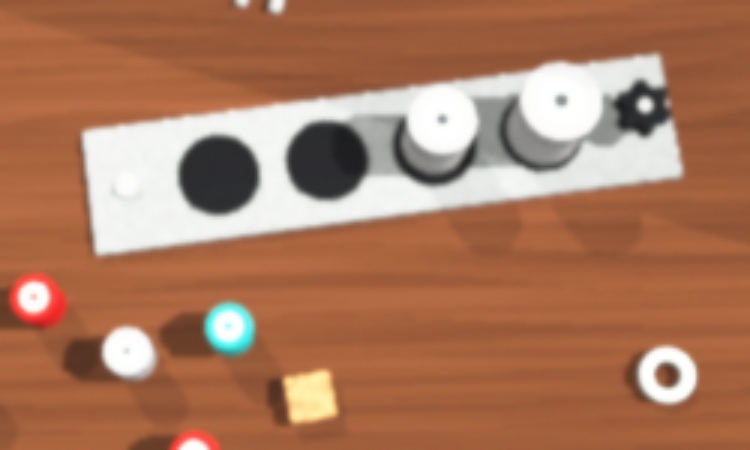

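Wrist view: jar 2's dot is at (318,207), the vial at (258,318) and a red one at (304,375), both clear of the jaws. Top crop: jars 4 and 3 stand centred by the knob, with the two left-hand marks empty. Next I grip jar 2.

drive_tool(
  deltas=[
    {"hand": 0.9,"offset": [-0.5,1,-2],"angular": [0,0,0]},
    {"hand": 0.9,"offset": [-0.5,1,-6],"angular": [0,0,0]},
    {"hand": 0.9,"offset": [-0.5,1,-10],"angular": [0,0,0]},
    {"hand": 0.9,"offset": [-0.5,1,-14],"angular": [0,0,0]},
    {"hand": 0.85,"offset": [-0.5,1,-16.5],"angular": [0,0,0]},
    {"hand": 0.7,"offset": [-0.5,1,-17.9],"angular": [0,0,0]},
    {"hand": 0.58,"offset": [-0.5,1,-17.9],"angular": [0,0,0]},
    {"hand": 0.55,"offset": [-0.5,1,-17.9],"angular": [0,0,0]},
  ],
)

```text
time: 16.23
tool_pos: [0.5054, 0.3876, 0.014]
tcp_rot: [2.095, 2.34, 0.003]
wrist_force: [0.6, 0.7, 0.3]
width: 0.549
```

drive_tool(
  deltas=[
    {"hand": 0.3,"offset": [0,0,0],"angular": [0,0,0]},
    {"hand": 0.2,"offset": [0,0,0],"angular": [0,0,0]},
    {"hand": 0.2,"offset": [0,0,0],"angular": [0,0,0]},
    {"hand": 0.2,"offset": [0,0,0],"angular": [0,0,0]},
    {"hand": 0.2,"offset": [0,0,1],"angular": [0,0,0]},
    {"hand": 0.2,"offset": [0,0,4],"angular": [0,0,0]},
    {"hand": 0.2,"offset": [0,0,8],"angular": [0,0,0]},
    {"hand": 0.2,"offset": [0,0,12],"angular": [0,0,0]},
  ],
)

```text
time: 17.23
tool_pos: [0.5038, 0.3862, 0.1332]
tcp_rot: [-2.095, -2.34, 0.003]
wrist_force: [0.2, 0.7, -2.7]
width: 0.455
```

drive_tool(
  deltas=[
    {"hand": 0.2,"offset": [0.5,-1.5,0],"angular": [0,0,0]},
    {"hand": 0.2,"offset": [1.4,-5,0],"angular": [0,0,0]},
    {"hand": 0.2,"offset": [2.9,-10.5,0],"angular": [0,0,0]},
    {"hand": 0.2,"offset": [4.5,-16,0],"angular": [0,0,0]},
    {"hand": 0.2,"offset": [6,-21.5,0],"angular": [0,0,0]},
    {"hand": 0.2,"offset": [7.6,-27,0],"angular": [0,0,0]},
    {"hand": 0.2,"offset": [9.1,-32.5,0],"angular": [0,0,0]},
    {"hand": 0.2,"offset": [10.3,-36.8,0],"angular": [0,0,0]},
  ],
)

```text
time: 18.23
tool_pos: [0.6059, 0.0156, 0.1303]
tcp_rot: [-2.096, -2.337, 0.005]
wrist_force: [-0.2, -0.4, -2.5]
width: 0.453
```

drive_tool(
  deltas=[
    {"hand": 0.2,"offset": [0.7,-2.5,0],"angular": [0,0,0]},
    {"hand": 0.2,"offset": [0.95,-3.45,0],"angular": [0,0,0]},
    {"hand": 0.2,"offset": [0.95,-3.45,0],"angular": [0,0,0]},
    {"hand": 0.2,"offset": [0.95,-3.45,0],"angular": [0,0,0]},
    {"hand": 0.2,"offset": [0.95,-3.45,0],"angular": [0,0,0]},
  ],
)

```text
time: 18.85
tool_pos: [0.6168, -0.0145, 0.1328]
tcp_rot: [-2.094, -2.342, -0.0]
wrist_force: [0.1, 0.0, -3.2]
width: 0.459
```

Run:
```python
from h import *
s=bot.read_state();T=s["tool_pos"];print(T)
c=bot.read_camera("wrist");cv2.imwrite("pics/w6.png",c["frame"]);wmarks(c)
p=proj(c,T+[0,0,.042]);print(p);dp(c,*p,T[2]+.042,20)
```

```text
[ 0.61676091 -0.01446512  0.13280145]
mark [323.4 120.6] 5253.5 [0.6083 0.0697]
[322.46856515 315.98411944]
dot [321.8 314.6] 307.4375 [ 0.6164 -0.0139]
```

View pics/w6.png

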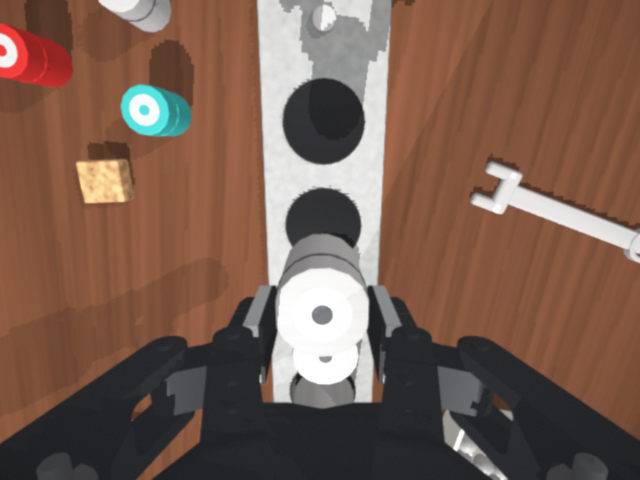

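Wrist view: jar 2 is held upright, dot (322,315), over mark 2. Mark 1 is at (323,121). It's off by about 1.5 mm, so I correct that and lower it.

drive_tool(
  deltas=[
    {"hand": 0.2,"offset": [0.15,-0.1,-1],"angular": [0,0,0]},
    {"hand": 0.2,"offset": [0.15,-0.1,-4],"angular": [0,0,0]},
    {"hand": 0.2,"offset": [0.15,-0.1,-7],"angular": [0,0,0]},
    {"hand": 0.2,"offset": [0.15,-0.1,-9.5],"angular": [0,0,0]},
    {"hand": 0.2,"offset": [0.15,-0.1,-10.6],"angular": [0,0,0]},
    {"hand": 0.2,"offset": [0.15,-0.1,-10.9],"angular": [0,0,0]},
    {"hand": 0.2,"offset": [0.15,-0.1,-11],"angular": [0,0,0]},
    {"hand": 0.2,"offset": [0.15,-0.1,-11],"angular": [0,0,0]},
  ],
)

```text
time: 19.9
tool_pos: [0.6178, -0.0165, 0.025]
tcp_rot: [-2.094, -2.34, 0.002]
wrist_force: [-6.8, -0.7, 7.8]
width: 0.453
```

drive_tool(
  deltas=[
    {"hand": 0.2,"offset": [0,0,-0.05],"angular": [0,0,0]},
    {"hand": 0.2,"offset": [0,0,-0.05],"angular": [0,0,0]},
    {"hand": 0.5,"offset": [0,0,-0.05],"angular": [0,0,0]},
    {"hand": 0.65,"offset": [0,0,-0.05],"angular": [0,0,0]},
    {"hand": 0.8,"offset": [0,0,-0.05],"angular": [0,0,0]},
    {"hand": 0.8,"offset": [0,0,-0.05],"angular": [0,0,0]},
    {"hand": 0.8,"offset": [0,0,2],"angular": [0,0,0]},
    {"hand": 0.8,"offset": [0,0,6],"angular": [0,0,0]},
  ],
)

```text
time: 20.9
tool_pos: [0.6169, -0.0165, 0.0824]
tcp_rot: [-2.093, -2.338, 0.004]
wrist_force: [0.4, -0.5, 0.5]
width: 0.804
```

drive_tool(
  deltas=[
    {"hand": 0.8,"offset": [0,0,5],"angular": [0,0,0]},
    {"hand": 0.8,"offset": [-2,2,10.8],"angular": [0,0,0]},
    {"hand": 0.8,"offset": [-6,6,10.8],"angular": [0,0,0]},
    {"hand": 0.8,"offset": [-10,10,10.8],"angular": [0,0,0]},
    {"hand": 0.8,"offset": [-14.9,14.8,10.8],"angular": [0,0,0]},
    {"hand": 0.8,"offset": [-14.9,14.8,10.8],"angular": [0,0,0]},
    {"hand": 0.8,"offset": [-14.9,14.8,10.8],"angular": [0,0,0]},
    {"hand": 0.8,"offset": [-14.9,14.8,10.8],"angular": [0,0,0]},
  ],
)

```text
time: 21.9
tool_pos: [0.4708, 0.1307, 0.1916]
tcp_rot: [2.096, 2.339, 0.001]
wrist_force: [1.0, 0.6, -0.8]
width: 0.795
```

Run:
```python
from h import *
bot.read_camera("wrist");bot.read_camera("wrist")
s=bot.read_state();T=s["tool_pos"];print(T)
c=bot.read_camera("wrist");cv2.imwrite("pics/w7.png",c["frame"]);wmarks(c)
p=proj(c,[.468,.136,.046]);print(p);dp(c,*p,.046,8)
```

```text
[0.47057859 0.13052287 0.19106955]
mark [324.2  51.4] 953.75 [0.4566 0.2765]
[319.86880188 212.50517816]
dot [319.1 211.5] 34.875 [0.4672 0.1369]
```

View pics/w7.png

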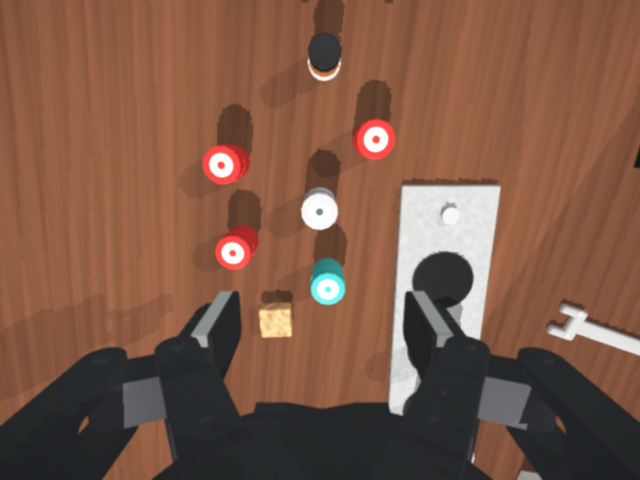

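Wrist view: the plain steel jar 1 has its dot at (319,211). Around it are reds at (221,165), (232,251) and (376,139), and turquoise at (328,289). I narrow the jaws to 0.55 before descending, which leaves about 10 mm to the nearest red one.

drive_tool(
  deltas=[
    {"hand": 0.55,"offset": [-0.3,0.45,-2],"angular": [0,0,0]},
    {"hand": 0.55,"offset": [-0.3,0.45,-5],"angular": [0,0,0]},
    {"hand": 0.55,"offset": [-0.3,0.45,-8],"angular": [0,0,0]},
    {"hand": 0.55,"offset": [-0.3,0.45,-11],"angular": [0,0,0]},
    {"hand": 0.55,"offset": [-0.3,0.45,-11.5],"angular": [0,0,0]},
    {"hand": 0.55,"offset": [-0.3,0.45,-11.5],"angular": [0,0,0]},
  ],
)

```text
time: 22.8
tool_pos: [0.467, 0.1355, 0.0761]
tcp_rot: [-2.096, -2.34, 0.0]
wrist_force: [0.4, 0.3, -0.0]
width: 0.545
```

Run:
```python
from h import *
s=bot.read_state();T=s["tool_pos"];print(T)
c=bot.read_camera("wrist");cv2.imwrite("pics/w8.png",c["frame"])
p=proj(c,[.467,.137,.046]);print(p);dp(c,*p,.046,10)
```

```text
[0.46698171 0.13554397 0.07605283]
[322.56340192 257.05612062]
dot [323.1 257.3] 85.25 [0.4674 0.1369]
```

View pics/w8.png

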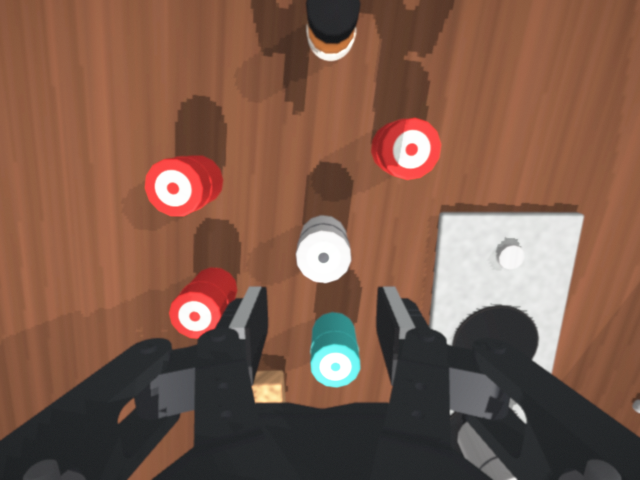

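Wrist view: jar 1's dot at (323,257) is centred between the fingers and the neighbours are clear, the nearest being the red one at (195,316). I go down and grip.

drive_tool(
  deltas=[
    {"hand": 0.55,"offset": [0,0,-1.5],"angular": [0,0,0]},
    {"hand": 0.55,"offset": [0,0,-3],"angular": [0,0,0]},
    {"hand": 0.55,"offset": [0,0,-4.5],"angular": [0,0,0]},
    {"hand": 0.55,"offset": [0,0,-5.8],"angular": [0,0,0]},
    {"hand": 0.55,"offset": [0,0,-6.4],"angular": [0,0,0]},
    {"hand": 0.5,"offset": [0,0,-6.4],"angular": [0,0,0]},
    {"hand": 0.3,"offset": [0,0,-6.4],"angular": [0,0,0]},
    {"hand": 0.2,"offset": [0,0,-6.4],"angular": [0,0,0]},
  ],
  force=50,
)

```text
time: 23.85
tool_pos: [0.4646, 0.1357, 0.0133]
tcp_rot: [-2.094, -2.338, 0.006]
wrist_force: [-9.9, -0.5, 14.5]
width: 0.201
```

drive_tool(
  deltas=[
    {"hand": 0.15,"offset": [0,0,0],"angular": [0,0,0]},
    {"hand": 0.15,"offset": [0,0,0],"angular": [0,0,0]},
    {"hand": 0.15,"offset": [0,0,0],"angular": [0,0,0]},
    {"hand": 0.15,"offset": [0,0,1],"angular": [0,0,0]},
    {"hand": 0.15,"offset": [0,0,4],"angular": [0,0,0]},
    {"hand": 0.15,"offset": [0,0,8],"angular": [0,0,0]},
    {"hand": 0.15,"offset": [0,0,12],"angular": [0,0,0]},
    {"hand": 0.15,"offset": [0,0,12],"angular": [0,0,0]},
  ],
)

```text
time: 24.85
tool_pos: [0.4706, 0.1368, 0.1368]
tcp_rot: [2.092, 2.336, 0.013]
wrist_force: [0.7, -0.3, 1.1]
width: 0.149
```

The width went to 0.15, so the fingers closed on nothing. I need to look.

Run:
```python
from h import *
s=bot.read_state();print(s["tool_pos"],s["wrist_force"])
c=bot.read_camera("wrist");cv2.imwrite("pics/w9.png",c["frame"])
p=proj(c,[.467,.137,.046]);print(p);dp(c,*p,.046,8)
c=bot.read_camera("side");cv2.imwrite("pics/s9.png",cv2.resize(c["frame"][120:360,230:470],None,fx=2.4,fy=2.4))
```

```text
[0.47059263 0.13675995 0.13682699] [ 0.69731783 -0.32272157  1.05502862]
[316.38228701 233.12451713]
dot [315.9 233.2] 48.0 [0.4667 0.1369]
```

View pics/w9.png

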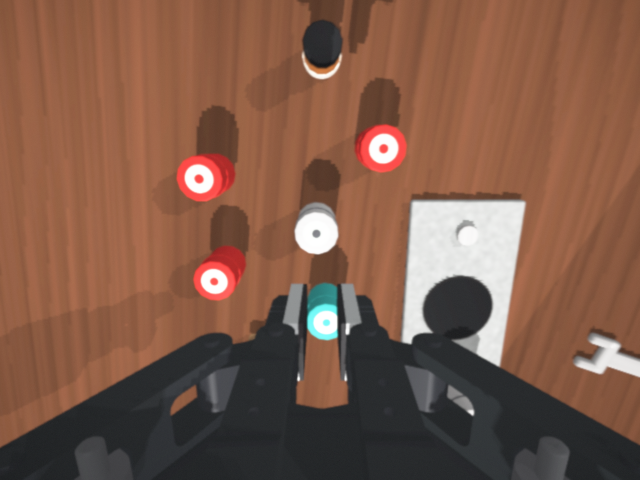

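Wrist view: jar 1 is still upright at (316,233), in its original place, and the fingers are nearly shut and empty. I check the readings before retrying.

Run:
```python
from h import *
for n in("top","side"):
    c=bot.read_camera(n);f=c["frame"];hsv=cv2.cvtColor(f,cv2.COLOR_BGR2HSV)
    u,v=proj(c,[.467,.135,.023])
    for p,a,ha,r in blobs((hsv[...,1]<70)&(hsv[...,2]>85),60,3000):
        if np.hypot(*(p-[u,v]))<25: print(n,p.round(1),a,ray(c,p,.023)[:2].round(4))
    for p,a,ha,r in blobs((hsv[...,1]>130)&(hsv[...,2]>120)&((hsv[...,0]<4)|(hsv[...,0]>176)|(abs(hsv[...,0].astype(int)-90)<8)),60,900):print("col",p.round(1),ray(c,p,.023)[:2].round(3))
s=bot.read_state();print(s["time"],s["tool_pos"],s["tcp_rot"],s["q"].round(3),s["wrist_force"],s["width"])
```

```text
top [253.  263.2] 116 [0.4786 0.1798]
top [260.6 280.4] 128 [0.4393 0.1624]
col [ 46.3 204.2] [0.63  0.665]
col [305.9 259.5] [0.484 0.06 ]
col [257.9 308.9] [0.376 0.168]
side [331.1 291.1] 422 [0.4683 0.133 ]
col [332.7 262.1] [0.484 0.066]
col [374.9 281.4] [0.39  0.085]
col [299.7 315.5] [0.511 0.203]
col [372.1 317.6] [0.377 0.166]
25.05 [0.46559071 0.13560865 0.13070307] [-2.09482254 -2.33974603  0.00252974] [ 0.232 -0.043  2.072 -0.     1.115  0.122] [ 0.09834827 -0.71580854 -0.06193298] 0.14985782459257554
```

View pics/s9.png

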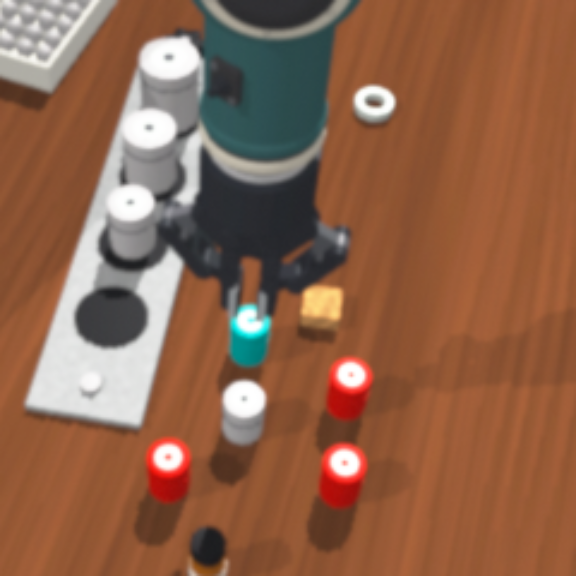

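Side view: jar 1 stands undisturbed at crop (243,412), the gripper is empty, and jars 4, 3 and 2 stand on their marks. I'll retry in smaller steps, checking before I close.

drive_tool(
  deltas=[
    {"hand": 0.6,"offset": [0.1,0,0],"angular": [0,0,0]},
    {"hand": 0.6,"offset": [0.1,0,0],"angular": [0,0,0]},
    {"hand": 0.6,"offset": [0.1,0,0],"angular": [0,0,0]},
    {"hand": 0.6,"offset": [0.1,0,-3],"angular": [0,0,0]},
    {"hand": 0.6,"offset": [0.1,0,-6],"angular": [0,0,0]},
    {"hand": 0.6,"offset": [0.1,0,-9],"angular": [0,0,0]},
    {"hand": 0.6,"offset": [0.1,0,-11],"angular": [0,0,0]},
    {"hand": 0.6,"offset": [0.1,0,-11.7],"angular": [0,0,0]},
  ],
)

```text
time: 26.05
tool_pos: [0.4662, 0.1355, 0.0133]
tcp_rot: [-2.094, -2.339, 0.004]
wrist_force: [0.0, -0.1, -0.1]
width: 0.601
```

drive_tool(
  deltas=[
    {"hand": 0.6,"offset": [0,0,0],"angular": [0,0,0]},
    {"hand": 0.6,"offset": [0,0,0],"angular": [0,0,0]},
    {"hand": 0.45,"offset": [0,0,0],"angular": [0,0,0]},
    {"hand": 0.45,"offset": [0,0,0],"angular": [0,0,0]},
  ],
)

```text
time: 26.55
tool_pos: [0.4681, 0.136, 0.0156]
tcp_rot: [2.095, 2.34, 0.002]
wrist_force: [0.2, 0.4, -0.8]
width: 0.451
```

Run:
```python
from h import *
s=bot.read_state();T=s["tool_pos"];print(T,s["wrist_force"],s["width"])
c=bot.read_camera("wrist");cv2.imwrite("pics/w10.png",c["frame"]);p=proj(c,[.467,.137,.046]);print(p)
dp(c,*p,.046,12)
c=bot.read_camera("side");a=c["frame"][170:370,230:430]
w=cv2.resize(cv2.imread("pics/w10.png"),(560,420))
im=np.zeros((560,800,3),np.uint8);im[:420,:560]=w;im[320:560,560:800]=cv2.resize(a,(240,240))
cv2.imwrite("pics/c10.png",im)
```

```text
[0.46809696 0.13601708 0.01556752] [ 0.19540827  0.35811657 -0.79782075] 0.45133128885570817
[320.27124482 301.19195091]
dot [320.6 301.4] 164.1875 [0.4672 0.1369]
```

View pics/c10.png

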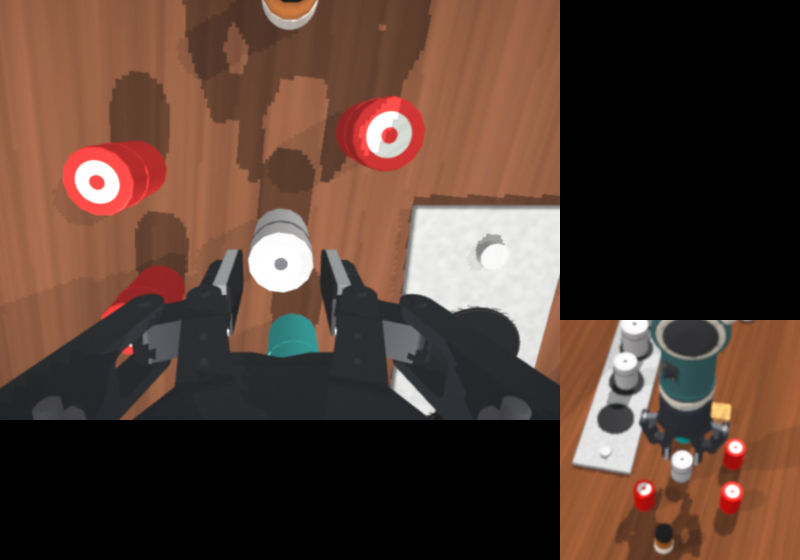

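Composite: in the wrist view jar 1's lid (281,263) sits between the finger tips (238,250) and (335,250). In the side crop the jar stands between the fingers. I close gently, one step at a time.

drive_tool(
  deltas=[
    {"hand": 0.4,"offset": [0,0,0],"angular": [0,0,0]},
    {"hand": 0.35,"offset": [0,0,0],"angular": [0,0,0]},
    {"hand": 0.32,"offset": [0,0,0],"angular": [0,0,0]},
    {"hand": 0.32,"offset": [0,0,0],"angular": [0,0,0]},
  ],
  force=60,
)

```text
time: 27.15
tool_pos: [0.4675, 0.1359, 0.0148]
tcp_rot: [-2.095, -2.341, 0.0]
wrist_force: [0.8, 0.4, 0.4]
width: 0.323
```

Run:
```python
from h import *
s=bot.read_state();T=s["tool_pos"];print(T,s["wrist_force"],s["width"])
c=bot.read_camera("wrist");cv2.imwrite("pics/w11.png",c["frame"]);p=proj(c,[.467,.137,.046]);print(p)
dp(c,*p,.046,12)
```

```text
[0.46753103 0.13585163 0.01483762] [0.77836448 0.41293393 0.36867991] 0.32308682451529797
[321.52894707 301.75556207]
dot [321.8 301.8] 169.375 [0.4671 0.137 ]
```

drive_tool(
  deltas=[
    {"hand": 0.28,"offset": [0,0,0],"angular": [0,0,0]},
    {"hand": 0.28,"offset": [0,0,0],"angular": [0,0,0]},
    {"hand": 0.28,"offset": [0,0,0],"angular": [0,0,0]},
  ],
)

```text
time: 27.58
tool_pos: [0.4676, 0.1358, 0.0149]
tcp_rot: [-2.096, -2.341, 0.0]
wrist_force: [-0.9, 0.7, -0.6]
width: 0.279
```

Run:
```python
from h import *
s=bot.read_state();T=s["tool_pos"];print(T,s["wrist_force"],s["width"])
c=bot.read_camera("wrist");cv2.imwrite("pics/w12.png",c["frame"]);p=proj(c,[.467,.137,.046])
dp(c,*p,.046,12)
a=cv2.imread("pics/w11.png");cv2.imwrite("pics/c12.png",np.hstack([a[200:460,160:480],c["frame"][200:460,160:480]]))
```

```text
[0.46755753 0.13583574 0.01486172] [-0.87256217  0.69137691 -0.5747276 ] 0.27892718880840117
dot [321.8 301.7] 170.5625 [0.4671 0.137 ]
```

View pics/c12.png

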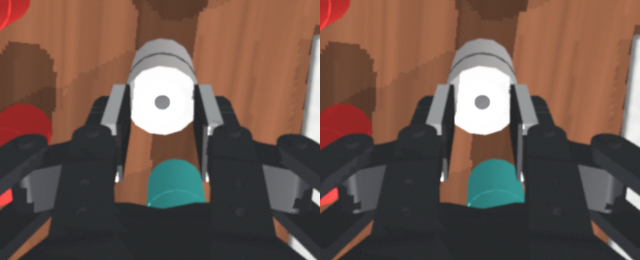

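Both crops show the pads right at jar 1's sides, in nearly the same place although the reading went from 0.32 to 0.28. I'll measure the pad positions.

Run:
```python
from h import *
g=[cv2.cvtColor(cv2.imread(f"pics/w{i}.png"),6) for i in(10,11,12)]
for side,(x0,x1) in{"L":(245,300),"R":(345,400)}.items():
    # template: finger tip patch from w11
    X=(262,290) if side=="L" else (355,385)
    t=g[1][290:350,X[0]:X[1]]
    for i in(0,1,2):
        reg=g[i][280:360,X[0]-30:X[1]+30];r=cv2.matchTemplate(reg,t,5);_,v,_,m=cv2.minMaxLoc(r)
        print(side,i+10,round(v,3),m[0]-30,m[1]-10)
s=bot.read_state();print(s["joint_torque"].round(2),s["torque"].round(2))
```

```text
L 10 0.949 -17 3
L 11 1.0 0 0
L 12 0.971 5 -1
R 10 0.913 17 3
R 11 1.0 0 0
R 12 0.975 -5 -1
[  0.   -35.31 -29.42  -0.     0.     0.  ] [-0.    0.01 -0.04]
```

Run:
```python
from h import *
s=bot.read_state();T=s["tool_pos"];c=bot.read_camera("wrist");print(c["mtx"][0,0],T,s["width"])
j=np.array([.994,.111,0])
for gap in(.0237,.034):
  for h in(0,.01,.02,.03,.04,.05): print(gap,h,*[proj(c,T+k*j*gap/2+[0,0,h]).round(0) for k in(-1,1)])
X=np.array([.467,.1365,.046]);print("lid edge",proj(c,X-j*.017),proj(c,X+j*.017))
f=c["frame"]
for y in(280,290,300,310,320,335): print(y,f[y,250:395:3].max(1).tolist())
```

```text
355.54625117904146 [0.46756982 0.13587187 0.01489058] 0.2798187367626628
0.0237 0 [300. 278.] [345. 278.]
0.0237 0.01 [299. 285.] [346. 285.]
0.0237 0.02 [297. 294.] [347. 294.]
0.0237 0.03 [296. 303.] [349. 303.]
0.0237 0.04 [294. 314.] [351. 314.]
0.0237 0.05 [292. 326.] [353. 326.]
0.034 0 [290. 278.] [355. 278.]
0.034 0.01 [288. 285.] [356. 285.]
0.034 0.02 [286. 294.] [358. 294.]
0.034 0.03 [284. 303.] [361. 303.]
0.034 0.04 [282. 314.] [363. 314.]
0.034 0.05 [279. 326.] [366. 326.]
lid edge [282.88572033 302.76733688] [359.77929681 302.72979336]
280 [135, 136, 137, 141, 143, 144, 146, 146, 146, 145, 142, 137, 133, 138, 164, 192, 195, 254, 254, 254, 254, 254, 253, 254, 254, 254, 253, 254, 254, 254, 254, 254, 254, 235, 182, 165, 162, 167, 172, 174, 168, 167, 165, 170, 169, 167, 162, 154, 155]
290 [133, 139, 140, 141, 143, 145, 145, 144, 145, 151, 154, 155, 154, 68, 45, 173, 224, 254, 255, 255, 255, 255, 255, 255, 255, 255, 255, 255, 255, 255, 254, 250, 250, 138, 44, 93, 154, 154, 155, 154, 167, 166, 167, 170, 168, 164, 159, 153, 159]
300 [135, 140, 140, 94, 46, 45, 45, 53, 150, 1
[... 174 characters left out ...]
 154, 157, 165]
310 [135, 135, 51, 47, 48, 48, 56, 150, 154, 154, 154, 128, 44, 43, 43, 138, 253, 255, 255, 255, 255, 255, 255, 254, 251, 255, 255, 255, 255, 255, 255, 253, 251, 180, 41, 42, 45, 147, 154, 154, 154, 144, 54, 52, 50, 51, 65, 161, 169]
320 [110, 46, 47, 46, 44, 57, 151, 154, 155, 154, 148, 50, 42, 43, 42, 248, 254, 254, 254, 254, 255, 255, 255, 255, 255, 255, 255, 255, 254, 253, 253, 253, 253, 187, 40, 40, 42, 64, 152, 153, 155, 145, 141, 53, 49, 48, 49, 51, 158]
335 [49, 56, 60, 61, 55, 49, 48, 47, 47, 75, 89, 55, 48, 39, 41, 161, 168, 167, 164, 158, 159, 111, 110, 110, 122, 137, 110, 108, 105, 105, 106, 106, 104, 92, 39, 40, 88, 98, 80, 57, 51, 48, 50, 49, 51, 56, 58, 61, 51]
```

The numbers explain the miss. The pads hide the lid's edges, and their tips project about 35 mm above the TCP point, so they closed just over jar 1's lid. I'll reopen, go lower in small steps and watch the force.

drive_tool(
  deltas=[
    {"hand": 0.55,"offset": [0,0,0],"angular": [0,0,0]},
    {"hand": 0.55,"offset": [0,0,0],"angular": [0,0,0]},
    {"hand": 0.55,"offset": [0,0,0],"angular": [0,0,0]},
    {"hand": 0.55,"offset": [0,0,-0.4],"angular": [0,0,0]},
    {"hand": 0.55,"offset": [0,0,-0.8],"angular": [0,0,0]},
    {"hand": 0.55,"offset": [0,0,-1],"angular": [0,0,0]},
    {"hand": 0.55,"offset": [0,0,-1],"angular": [0,0,0]},
  ],
)

```text
time: 28.55
tool_pos: [0.4672, 0.1358, 0.0045]
tcp_rot: [-2.095, -2.34, 0.001]
wrist_force: [-0.0, -0.6, -0.5]
width: 0.549
```

```bash
cat > tips.py <<'E'
from h import *
s=bot.read_state();T=s["tool_pos"];c=bot.read_camera("wrist");g=s["width"]*.085
print(T.round(4),s["wrist_force"].round(1),s["width"])
p=proj(c,[.467,.137,.046]);dp(c,*p,.046,12)
j=np.array([.994,.111,0]);r=np.array([-.111,.994,0])*.011
for h in(0,.01,.02,.03,.04):print(h,*[proj(c,T+k*j*g/2+r+[0,0,h]).round(0) for k in(-1,1)])
f=c["frame"].max(2)
for y in range(250,310,5): # dark runs = fingers
    w=np.where(f[y,200:450]<60)[0]+200;print(y,w[w<322].max(initial=0),w[w>322].min(initial=999),end="; ")
E
python3 tips.py
```

```text
[0.4672 0.1358 0.0045] [-0.  -0.6 -0.5] 0.5491375115492793
dot [322.5 312.8] 189.8125 [0.4672 0.137 ]
0 [277. 258.] [367. 258.]
0.01 [275. 265.] [370. 265.]
0.02 [272. 272.] [373. 272.]
0.03 [269. 280.] [376. 280.]
0.04 [265. 289.] [379. 289.]
250 0 999; 255 0 999; 260 0 999; 265 0 999; 270 0 999; 275 0 999; 280 0 999; 285 0 999; 290 265 378; 295 265 378; 300 266 378; 305 266 378;
```

The tips match a height of 40 mm above the reported TCP, so they're still at lid level (about 0.0445 m). I lower another 10 mm, guarding on force.

drive_tool(
  deltas=[
    {"hand": 0.55,"offset": [0,0,-0.3],"angular": [0,0,0]},
    {"hand": 0.55,"offset": [0,0,-0.6],"angular": [0,0,0]},
    {"hand": 0.55,"offset": [0,0,-0.6],"angular": [0,0,0]},
  ],
)

```text
time: 28.98
tool_pos: [0.4672, 0.1358, -0.0015]
tcp_rot: [-2.095, -2.34, 0.001]
wrist_force: [0.0, 0.3, 0.7]
width: 0.547
```

drive_tool(
  deltas=[
    {"hand": 0.55,"offset": [0,0,-0.2],"angular": [0,0,0]},
    {"hand": 0.55,"offset": [0,0,-0.4],"angular": [0,0,0]},
    {"hand": 0.55,"offset": [0,0,-0.4],"angular": [0,0,0]},
  ],
)

```text
time: 29.35
tool_pos: [0.4673, 0.1358, -0.0053]
tcp_rot: [-2.095, -2.34, 0.001]
wrist_force: [0.8, 0.8, -0.1]
width: 0.551
```

```bash
python3 tips.py
```

```text
[ 0.4673  0.1358 -0.0053] [ 0.8  0.8 -0.1] 0.5506142854892828
dot [322.3 324.7] 215.125 [0.4672 0.137 ]
0 [277. 258.] [367. 258.]
0.01 [275. 265.] [370. 265.]
0.02 [272. 272.] [373. 272.]
0.03 [269. 280.] [376. 280.]
0.04 [265. 289.] [379. 289.]
250 0 999; 255 0 999; 260 0 999; 265 0 999; 270 0 999; 275 0 999; 280 0 999; 285 0 999; 290 265 378; 295 265 378; 300 266 378; 305 266 378;
```

There's no contact even at TCP −5 mm, which confirms the tips sit well above the reported TCP. I go 9 mm more, then close.

drive_tool(
  deltas=[
    {"hand": 0.55,"offset": [0,0,-0.3],"angular": [0,0,0]},
    {"hand": 0.55,"offset": [0,0,-0.6],"angular": [0,0,0]},
    {"hand": 0.55,"offset": [0,0,-0.9],"angular": [0,0,0]},
    {"hand": 0.55,"offset": [0,0,-0.9],"angular": [0,0,0]},
  ],
)

```text
time: 29.9
tool_pos: [0.4671, 0.1358, -0.0146]
tcp_rot: [-2.095, -2.34, 0.001]
wrist_force: [0.5, 0.9, 0.7]
width: 0.55
```

drive_tool(
  deltas=[
    {"hand": 0.4,"offset": [0,0,0],"angular": [0,0,0]},
    {"hand": 0.35,"offset": [0,0,0],"angular": [0,0,0]},
    {"hand": 0.2,"offset": [0,0,0],"angular": [0,0,0]},
    {"hand": 0.15,"offset": [0,0,0],"angular": [0,0,0]},
    {"hand": 0.15,"offset": [0,0,0],"angular": [0,0,0]},
  ],
)

```text
time: 30.52
tool_pos: [0.4679, 0.1359, -0.0138]
tcp_rot: [2.095, 2.34, 0.001]
wrist_force: [-0.3, 0.1, 4.4]
width: 0.378
```

drive_tool(
  deltas=[
    {"hand": 0.15,"offset": [0,0,0.5],"angular": [0,0,0]},
    {"hand": 0.15,"offset": [0,0,2],"angular": [0,0,0]},
    {"hand": 0.15,"offset": [0,0,5],"angular": [0,0,0]},
    {"hand": 0.15,"offset": [0,0,8],"angular": [0,0,0]},
    {"hand": 0.15,"offset": [0,0,11],"angular": [0,0,0]},
    {"hand": 0.15,"offset": [0,0,12],"angular": [0,0,0]},
    {"hand": 0.15,"offset": [0,0,12],"angular": [0,0,0]},
    {"hand": 0.15,"offset": [0,0,12],"angular": [0,0,0]},
  ],
)

```text
time: 31.52
tool_pos: [0.4663, 0.1356, 0.1045]
tcp_rot: [-2.095, -2.34, 0.003]
wrist_force: [0.5, 0.0, -1.5]
width: 0.382
```

drive_tool(
  deltas=[
    {"hand": 0.15,"offset": [1,-0.5,0],"angular": [0,0,0]},
    {"hand": 0.15,"offset": [3.5,-1.7,0],"angular": [0,0,0]},
    {"hand": 0.15,"offset": [7,-3.3,0],"angular": [0,0,0]},
    {"hand": 0.15,"offset": [10.5,-5,0],"angular": [0,0,0]},
    {"hand": 0.15,"offset": [13.2,-6.3,0],"angular": [0,0,0]},
    {"hand": 0.15,"offset": [14.1,-6.7,0],"angular": [0,0,0]},
    {"hand": 0.15,"offset": [14.1,-6.7,0],"angular": [0,0,0]},
    {"hand": 0.15,"offset": [14.1,-6.7,0],"angular": [0,0,0]},
  ],
)

```text
time: 32.52
tool_pos: [0.6073, 0.0692, 0.1052]
tcp_rot: [-2.094, -2.34, 0.002]
wrist_force: [0.6, -0.9, -2.0]
width: 0.38
```

Run:
```python
from h import *
s=bot.read_state();T=s["tool_pos"];print(T,s["wrist_force"],s["width"])
c=bot.read_camera("wrist");z=T[2]+.0142+.046
p=proj(c,[T[0],T[1],z]);print(p);dp(c,*p,z,22)
# visible far edge of mark 1 and tray edges
f=c["frame"].max(2);cv2.imwrite("pics/w13.png",c["frame"])
for y in range(150,300,10): w=np.where(f[y,230:420]<60)[0]+230;print(y,(w.min(),w.max()) if len(w) else None,end=" ")
print([proj(c,[.6083-.0037,.0697+.0328,.01]).round(1),proj(c,[.6083,.0697,.01]).round(1)])
```

```text
[0.60730537 0.06919506 0.10519067] [ 0.62031532 -0.89401299 -2.01321813] 0.38009153679956614
[322.26138916 339.78208896]
dot [321.7 336.2] 259.625 [0.6069 0.0706]
150 None 160 None 170 None 180 None 190 None 200 (np.int64(301), np.int64(346)) 210 (np.int64(291), np.int64(356)) 220 (np.int64(286), np.int64(361)) 230 (np.int64(284), np.int64(363)) 240 (np.int64(285), np.int64(362)) 250 (np.int64(289), np.int64(358)) 260 (np.int64(297), np.int64(350)) 270 None 280 None 290 (np.int64(279), np.int64(364)) [array([323.7, 189.8]), array([323.7, 231.9])]
```

Jar 1 is held and weighs about 2 N on the wrist. The mark's widest row is near 231, matching my mark 1 estimate. I apply a 1.5 mm correction and lower.

drive_tool(
  deltas=[
    {"hand": 0.15,"offset": [0.15,-0.1,-1],"angular": [0,0,0]},
    {"hand": 0.15,"offset": [0.15,-0.1,-4],"angular": [0,0,0]},
    {"hand": 0.15,"offset": [0.15,-0.1,-7],"angular": [0,0,0]},
    {"hand": 0.15,"offset": [0.15,-0.1,-9.5],"angular": [0,0,0]},
    {"hand": 0.15,"offset": [0.15,-0.1,-10.5],"angular": [0,0,0]},
    {"hand": 0.15,"offset": [0.15,-0.1,-10.8],"angular": [0,0,0]},
    {"hand": 0.15,"offset": [0.15,-0.1,-10.9],"angular": [0,0,0]},
    {"hand": 0.15,"offset": [0.15,-0.1,-10.9],"angular": [0,0,0]},
  ],
)

```text
time: 33.58
tool_pos: [0.6111, 0.068, -0.002]
tcp_rot: [2.095, 2.34, 0.002]
wrist_force: [0.3, 0.5, -1.0]
width: 0.38
```

drive_tool(
  deltas=[
    {"hand": 0.15,"offset": [0,0,0],"angular": [0,0,0]},
    {"hand": 0.15,"offset": [0,0,0],"angular": [0,0,0]},
    {"hand": 0.15,"offset": [0,0,-0.05],"angular": [0,0,0]},
  ],
)

```text
time: 33.95
tool_pos: [0.6102, 0.0679, -0.0034]
tcp_rot: [2.095, 2.34, 0.001]
wrist_force: [-0.4, 0.6, -2.0]
width: 0.379
```

drive_tool(
  deltas=[
    {"hand": 0.15,"offset": [0,0,-0.1],"angular": [0,0,0]},
    {"hand": 0.15,"offset": [0,0,-0.1],"angular": [0,0,0]},
    {"hand": 0.45,"offset": [0,0,-0.1],"angular": [0,0,0]},
    {"hand": 0.6,"offset": [0,0,-0.1],"angular": [0,0,0]},
    {"hand": 0.7,"offset": [0,0,-0.1],"angular": [0,0,0]},
    {"hand": 0.7,"offset": [0,0,-0.1],"angular": [0,0,0]},
    {"hand": 0.7,"offset": [0,0,2],"angular": [0,0,0]},
    {"hand": 0.7,"offset": [0,0,6],"angular": [0,0,0]},
  ],
)

```text
time: 34.95
tool_pos: [0.6084, 0.0677, 0.0562]
tcp_rot: [-2.094, -2.339, 0.004]
wrist_force: [0.4, 0.3, 0.5]
width: 0.697
```

drive_tool(
  deltas=[
    {"hand": 0.7,"offset": [0,0,6],"angular": [0,0,0]},
    {"hand": 0.7,"offset": [0,0,12],"angular": [0,0,0]},
    {"hand": 0.7,"offset": [-4,-2,17],"angular": [0,0,0]},
    {"hand": 0.7,"offset": [-8,-6,19],"angular": [0,0,0]},
    {"hand": 0.7,"offset": [-12,-11,19],"angular": [0,0,0]},
    {"hand": 0.7,"offset": [-14,-14,19],"angular": [0,0,0]},
    {"hand": 0.7,"offset": [-14,-14,19],"angular": [0,0,0]},
    {"hand": 0.7,"offset": [-14,-14,19],"angular": [0,0,0]},
  ],
)

```text
time: 35.95
tool_pos: [0.4706, -0.0719, 0.2476]
tcp_rot: [2.095, 2.339, 0.003]
wrist_force: [-0.6, -0.5, -0.4]
width: 0.702
```

Run:
```python
from h import *
M={4:(.6366,-.1868),3:(.6273,-.1016),2:(.6177,-.0172),1:(.6083,.0673)}
c=bot.read_camera("wrist");c=bot.read_camera("wrist");print(bot.read_state()["tool_pos"])
for n in("top","side","wrist"):
    c=bot.read_camera(n)
    for j in M:
        z=H[j]+.01;off=[0,.0022,0] if n=="wrist" else [0,0,0];p=proj(c,np.array([*M[j],z])+off)
        if not(10<p[0]<630 and 10<p[1]<470): continue
        try: print(n,j,p.round(1),end=" "); X=dp(c,*p,z,9 if n=="wrist" else 4);print("   off mm",((X[:2]-M[j]-np.array(off[:2]))*1e3).round(1))
        except Exception as e: print(e)
```

```text
[ 0.47074348 -0.07144051  0.24691095]
top 4 [416.2 183.4] dot [413.8 186. ] 7.1875 [ 0.6308 -0.1812]
   off mm [-5.8  5.6]
top 3 [376.8 189.9] dot [373.4 188.9] 17.25 [ 0.6298 -0.0941]
   off mm [2.5 7.5]
top 2 [338.6 196.3] dot [340.3 196.1] 7.125 [ 0.6181 -0.0209]
   off mm [ 0.4 -3.7]
top 1 [300.9 202.6] dot [301.1 201.9] 2.375 [0.6099 0.067 ]
   off mm [ 1.6 -0.3]
side 4 [300.6 144.2] dot [299.9 143.4] 6.625 [ 0.6391 -0.1889]
   off mm [ 2.5 -2.1]
side 3 [292.6 173.3] dot [291.7 172.6] 5.375 [ 0.63  -0.103]
   off mm [ 2.7 -1.4]
side 2 [284.2 204.7] dot [283.8 203.8] 4.1875 [ 0.6194 -0.0192]
   off mm [ 1.7 -2. ]
side 1 [275.  238.6] dot [273.7 237.9] 3.3125 [0.6115 0.0663]
   off mm [ 3.2 -1. ]
wrist 4 [465.5 336.5] dot [461.9 340.4] 115.6875 [ 0.6339 -0.1897]
   off mm [-2.7 -5.1]
wrist 3 [471.2 256.8] dot [472.  257.2] 67.6875 [ 0.6282 -0.0997]
   off mm [ 0.9 -0.3]
wrist 2 [476.9 171.7] dot [476.4 173.6] 52.1875 [ 0.6176 -0.0168]
   off mm [-0.1 -1.8]
wrist 1 [483.3  79.6] dot [484.4  80.8] 37.0 [0.6096 0.0686]
   off mm [ 1.3 -0.9]
```

drive_tool(
  deltas=[
    {"hand": 0.7,"offset": [0,-5,0],"angular": [0,0,0]},
    {"hand": 0.7,"offset": [0,-10,0],"angular": [0,0,0]},
    {"hand": 0.7,"offset": [0,-16,0],"angular": [0,0,0]},
    {"hand": 0.7,"offset": [0,-22,0],"angular": [0,0,0]},
    {"hand": 0.7,"offset": [0,-28,0],"angular": [0,0,0]},
    {"hand": 0.7,"offset": [0,-32,0],"angular": [0,0,0]},
    {"hand": 0.7,"offset": [0,-32,0],"angular": [0,0,0]},
    {"hand": 0.7,"offset": [0,-32,0],"angular": [0,0,0]},
  ],
)

```text
time: 37.2
tool_pos: [0.4703, -0.3912, 0.2457]
tcp_rot: [-2.094, -2.34, -0.001]
wrist_force: [-0.6, -0.5, 0.1]
width: 0.699
```

Run:
```python
from h import *
M={4:(.6359,-.187),3:(.6265,-.1024),2:(.617,-.018),1:(.6076,.0665)} # top-only marks
c=bot.read_camera("top");print(bot.read_state()["tool_pos"])
for j in M:
    z=H[j]+.01;p=proj(c,[*M[j],z]);print(j,p.round(1),end=" ");X=dp(c,*p,z,4);print("   off mm",((X[:2]-M[j])*1e3).round(1))
```

```text
[ 0.47041076 -0.39082429  0.24596528]
4 [416.3 183.7] dot [416.6 183. ] 10.125 [ 0.6375 -0.1879]
   off mm [ 1.6 -0.9]
3 [377.2 190.2] dot [376.9 189.2] 5.75 [ 0.6287 -0.1019]
   off mm [2.2 0.5]
2 [339.  196.6] dot [339.3 196.2] 3.75 [ 0.6179 -0.0188]
   off mm [ 0.9 -0.8]
1 [301.3 202.9] dot [301.1 201.9] 2.3125 [0.6099 0.067 ]
   off mm [2.3 0.5]
```

All four jars are within about 2 mm of their mark centres, standing and released. I'm handing in.

```bash
python3 -c "
from workcell import bot
print(bot.finish_job())"
```

```text
the job is handed in; nothing more can be done
None
```

I parked all four jars upright on their marks in order of size, with jar 4 beside the knob and jar 1 at the far end. They are all released, and I handed the job in at about 37 s.

**Last checks:** the final top-camera check put every lid dot within 2.3 mm of its mark centre. The wrist camera agreed to about 2 mm for jars 1–3; its reading for jar 4 was unreliable. The side camera showed up to about 3 mm, all in the same direction, which looks like calibration bias. No jar tipped, and the red and turquoise look-alikes were left alone.

**What went wrong:**
- **Missed grasp:** the first grasp of jar 1 closed just above its lid. At mid opening the finger tips sit about 35–40 mm above the reported tool point, not at it. I went lower in force-checked steps and the second grasp held.
- **Picture limit:** the last checks, from jar 1's second grasp on, were numbers only because I had used all 16 picture views.

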